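# Turn a lamp cover plate face up

### The arm

A 6-joint arm with a two-finger parallel gripper is mounted at the origin on the work surface. World frame = base frame: x ahead of the robot, y to its left, z up, the work surface at z = 0. Lengths are in m, angles in rad, forces in N, time in s.
With the tool pointing down it reaches from about 0.3 to 0.775 m from the base axis. Payload 14.6 kg.
Tool frame: the origin (TCP) lies at the centre of the arm's flange, where the gripper is bolted on; the fingertips stand 199 mm ahead of it and the grasp point (between the pads) lies ctrl.tcp_to_grasp ahead of it (ctrl.tcp_to_grasp is the distance from the TCP to the grasp point, in m); z points along the fingers, y is the line along which they close (so a half turn about z gives the same grasp; the last joint's range is limited). The gripper opens to 94 mm and grips with 3 to 60 N. Pads are 16 mm wide; open, the fingers measure 119 mm over their backs; the gripper's body (75 mm by 177 mm) begins 78 mm behind the grasp point.
Start: joints at [1.247, 0.3, 1.521, -0, 1.321, -0.067], TCP at [0.14, 0.532, 0.405] pointing down, gripper open.
Joint ranges: [-3.03, 3.03], [-0.79, 2.21], [0.23, 2.52], [-1.04, 4.18], [0, 3.07], [-2.55, 2.55]. Speed limits (rad/s): [2.22, 2.22, 2.57, 3.14, 3.14, 3.14].

### API

Orientations are given as [roll, pitch, yaw] about the fixed x, y, z axes, in that order (R = Rz(yaw) Ry(pitch) Rx(roll)).
In Python, from station import ctrl gives the robot as it stands. The module is installed in compiled form; this text tells all that it offers.
- The arm moves only by the shell command python3 -m jog 'ROWS' [OPENING] [FORCE]. ROWS is JSON, a list of rows, each a list of 6 numbers: the shift along the tool's x, y, z in cm, then the turn, a rotation vector about the tool's x, y, z in rad. In form: [[tx, ty, tz, ax, ay, az], ...]. A call has 1 to 8 rows; each row is the pose to reach, as a shift and turn from the pose commanded when the call began, along the tool's axes at that moment; what a row does not reach only later rows make up. A row lasts 1/10 s, in which the tool goes at most 50 mm and 8.59 degrees, less where a joint would pass 70% of its speed; a pose out of reach is approached as far as the arm can. A call with a gripper value outside its range is refused whole. OPENING is the opening in per cent of the stroke, from 0 (shut) to 100 (fully open), set as the call begins (- or left out, the last holds). The fingers move at their own pace and stop on an object; FORCE is the grip in N (left out, the last holds). Time passes only in rows, so rows that repeat a pose let the fingers close. It gives the time, the measured TCP pose, the force, the opening and the grip force at its end, in the units of the state.
- ctrl.get_obs(): the state, without advancing time (a new reading comes with each control period).
- ctrl.camera(name): name is "scene" or "top" or "wrist"; returns a dict with "img" (384x512x3 uint8, blue, green, red), "intrinsics" (3x3 intrinsics, pixels), "R" (3x3) and "t" (3): a world point X has camera coordinates R X + t. Camera axes: x right, y down, z forward; pixel columns grow to the right and rows downward; lengths in m; the calibration is good to about 2 mm. A picture is of the moment at which its call begins. There is no depth.
- ctrl.hand_in(): hands the job in; it is judged then, once.
The state is a dict: "time_s": time; "qpos": joint angles; "joint_vel": joint speeds; "tau": joint torques, N m; "ee_pos": TCP position; "eef_rot": TCP orientation; "force": force on the tool from outside, world axes, zero at the start; "moment": the same for the moment, N m; "grip_width": finger opening in m; "grip_force": force on a finger pad.
Only numpy, scipy, OpenCV 4.12 (cv2) and the standard library are available. Lean on these libraries where they do the work, as an engineer would, in place of code of your own. Each camera call takes 0.05 s, during which the arm holds its last target. There are 200 camera calls.

### The job

The lamp's cover plate lies back side up on the sloping plywood stand, too flat and wide to pick up. Slide it up the slope until it sticks well out over the high edge, without letting it fall, take it by that overhanging edge, turn it over and lay it flat, white front up, in the middle of the black rubber mat; do not drop it. Leave the bracket on the stand and the tape roll, screwdriver and lamp socket on the bench where they are.

Things in the scene. Friction and masses are not known exactly. Their poses are not given: they have to be found in the camera images.
- plate: loose rectangular lamp cover plate, folded sheet metal, 110 mm (own x) by 120 mm (own y) by 8 mm thick (own z), about 0.2 kg, centre of mass at its middle. Origin at its very centre (4 mm from either face). It starts lying wholly on the stand's sloping top, own z up: the bare steel back with a dark cross strip is on top, the plain white painted front (own -z) underneath. Own x is along the stand's own x at the start, within 0.2 rad.
- stand: fixed plywood work stand with a sloping top board, 160 mm (own x, along the slope) by 260 mm (own y), 18 mm thick. Origin at the middle of the top face, 85 mm above the bench; own z is square to the top face, tipped 0.35 rad from vertical; own x points down the slope, away from the robot, so the high edge (own -x) faces roughly towards the robot. Things lie on the slope without sliding. Under the board the first 40 mm behind the high edge are open.
- stand_edge (a point): middle of the stand's high edge, on the top face: 80 mm from the origin of the stand along own -x, about 112 mm above the bench. Axes as the stand's (x down the slope, z square to the top face).
- mat: fixed black rubber mat, 220 by 220 mm, 4 mm thick, lying on the bench beside the stand (left or right of it). Origin at the centre of its underside, z up.
- bracket: loose flat L-shaped steel bracket, legs 50 mm long and 16 mm wide, 12 mm thick, lying on the stand's top near its left (own +y) end. Origin on its underside. To be left alone.
- tape: loose roll of tape lying flat on the bench, 100 mm diameter, 48 mm high, nearer to the robot than the stand and mat. Origin at the centre of its underside. To be left alone.
- screwdriver: loose screwdriver lying on the bench crosswise in front of the gap between stand and mat, about 200 mm long. Origin on the bench under it. To be left alone.
- socket: loose white ceramic lamp socket, 60 mm diameter, 50 mm high, standing on the bench nearer to the robot than the stand and mat. Origin at the centre of its underside. To be left alone.
There are look-alikes about, which are no part of the job. Of the things that look like the plate, the smallest one is meant.

How it is judged:
On the way, in this order (a step that is already met when the one before it is completed fails the run):
1. the plate lies flat on the stand and sticks out over its high edge by 20 mm or more (x of plate in the frame of stand_edge between -0.01 and 0.035 m and angle between the z axis of plate and the z axis of stand_edge, either way round below 0.09 rad and z of plate in the frame of stand_edge between 0 and 0.008 m), for 0.2 s.
2. the plate is lifted off the stand, held by the fingers (height (world z) of plate above 0.06 m and contact force between the fingers and plate above 0.5 N and contact force between plate and stand below 0.05 N), for 0.1 s.
At the end, for the whole second after the job is handed in: The plate lies flat (within 0.06 rad) on the mat, white front up, its centre within 40 mm of the mat's centre, at rest and released (angle between plate's own z axis and vertical above 3.08 rad and horizontal distance between plate and mat below 0.04 m and height (world z) of plate below 0.012 m and linear speed of plate below 0.02 m/s and angular speed of plate below 0.1 rad/s); the robot touches nothing.
It fails at once if the plate is dropped: it comes down faster than 1 m/s close to the bench (linear speed of plate above 1 m/s and height (world z) of plate below 0.06 m).
It fails at once if the bracket is moved by more than 30 mm (distance of bracket from where it was at the start of the episode above 0.03 m).
It fails at once if the tape is moved by more than 30 mm (distance of tape from where it was at the start of the episode above 0.03 m).
It fails at once if the screwdriver is moved by more than 30 mm (distance of screwdriver from where it was at the start of the episode above 0.03 m).
It fails at once if the socket is moved by more than 30 mm (distance of socket from where it was at the start of the episode above 0.03 m).
It also fails if it takes over 64 s, if anything falls off the work surface, if the arm or the gripper's body presses on something with over 40 N, if the wrist force passes 120 N, or if a joint passes its speed limit or range.

## Working session

There is one attempt and no reset: what is moved stays moved. The work goes in short steps, Python scripts to look and compute and a shell command to move; the robot and the scene stay as the last step left them, time stands still between calls to the robot, and variables do not carry over. Pictures are saved under pics/ and viewed, at most 12 in all, crops included, and the job is handed in when it is done.

```bash
mkdir -p pics; python3 - <<'E'
from station import ctrl
import cv2,numpy as np
o=ctrl.get_obs();print({k:np.round(v,3).tolist() for k,v in o.items()},ctrl.tcp_to_grasp)
a=[]
for n in("scene","top"):
    c=ctrl.camera(n);cv2.imwrite(f"pics/{n}0.png",c["img"]);np.savez(f"{n}0.npz",**c)
    print(n,np.round(c["intrinsics"],1).tolist(),np.round(c["R"],3).tolist(),np.round(c["t"],3).tolist())
E
```

```text
{'time_s': 0.0, 'qpos': [1.247, 0.3, 1.522, -0.0, 1.321, -0.067], 'joint_vel': [-0.001, -0.001, 0.002, 0.001, 0.0, 0.0], 'tau': [-0.0, -53.179, -35.275, 0.071, 0.024, -0.0], 'ee_pos': [0.14, 0.532, 0.404], 'eef_rot': [-3.14, -0.0, 2.885], 'force': [-0.597, -0.116, -0.239], 'moment': [-0.016, -0.046, -0.024], 'grip_force': 0.0, 'grip_width': 0.094} 0.1804
scene [[467.9, 0.0, 252.8], [0.0, 467.9, 186.7], [0.0, 0.0, 1.0]] [[-0.645, 0.764, -0.019], [0.501, 0.404, -0.766], [-0.578, -0.503, -0.643]] [0.328, -0.111, 1.44]
top [[385.9, 0.0, 256.4], [0.0, 385.9, 193.4], [0.0, 0.0, 1.0]] [[0.015, -0.999, -0.031], [-0.994, -0.012, -0.109], [0.109, 0.032, -0.994]] [-0.055, 0.418, 1.152]
```

View pics/top0.png

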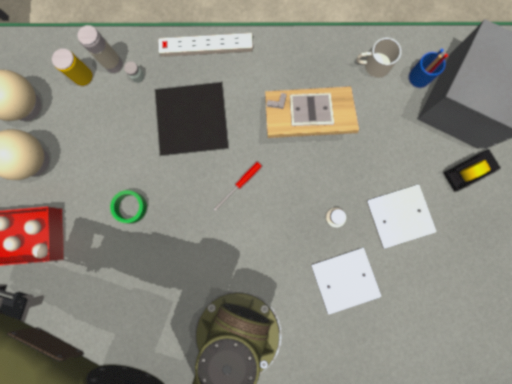

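View pics/scene0.png

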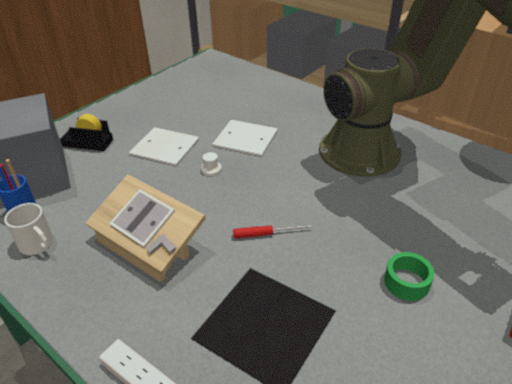

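Plate candidates (top view): the grey piece with a dark cross strip on the stand at (312,109), and the larger white plates on the bench at (402,216) and (346,281). I choose the first: it lies on the stand and is the smallest. I'll check it in a close crop. The mat is at (192,118), the tape at (127,207), the screwdriver at (240,185) and the socket at (337,217).

```bash
cat > h.py <<'E'
import numpy as np,cv2
from scipy.spatial.transform import Rotation as Ro
def ray(c,p):
    K,R,t=c["intrinsics"],c["R"],c["t"]
    d=R.T@np.linalg.solve(K,np.array([p[0],p[1],1.]));o=-R.T@t
    return o,d
def onplane(c,p,pt,n):
    o,d=ray(c,p);return o+d*((np.asarray(pt)-o)@n)/(d@n)
def proj(c,X):
    q=c["intrinsics"]@(c["R"]@np.asarray(X)+c["t"]);return q[:2]/q[2]
E
python3 - <<'E'
from h import *
c=np.load("top0.npz");im=c["img"];hsv=cv2.cvtColor(im,cv2.COLOR_BGR2HSV)
z=np.array([0,0,1.])
def big(m,x0,x1,y0,y1):
    k=np.zeros_like(m);k[y0:y1,x0:x1]=m[y0:y1,x0:x1]
    cs,_=cv2.findContours(k,cv2.RETR_EXTERNAL,cv2.CHAIN_APPROX_NONE);return max(cs,key=cv2.contourArea)
w=big(cv2.inRange(hsv,(8,60,90),(30,255,255)),255,370,75,145)
b=cv2.boxPoints(cv2.minAreaRect(w));print("wood",b.round(1).tolist(),cv2.approxPolyDP(w,3,True)[:,0].tolist())
m=big(cv2.inRange(hsv,(0,0,0),(180,255,60)),145,235,75,165)
print("mat",cv2.approxPolyDP(m,4,True)[:,0].tolist())
mm=cv2.moments(m);P=onplane(c,(mm['m10']/mm['m00'],mm['m01']/mm['m00']),[0,0,.004],z);print("mat c",P.round(3))
for n,lo,hi,bx in(("tape",(45,120,50),(80,255,255),(100,155,180,230)),("screw",(0,120,80),(8,255,255),(225,275,150,195))):
    k=big(cv2.inRange(hsv,lo,hi),*bx);q=cv2.moments(k);print(n,onplane(c,(q['m10']/q['m00'],q['m01']/q['m00']),[0,0,.024],z).round(3))
print("socket",onplane(c,(337,217),[0,0,.045],z).round(3),"screwtip",onplane(c,(215,210),[0,0,.01],z).round(3))
cr=cv2.resize(im[75:145,255:370],None,fx=6.9,fy=6.9,interpolation=cv2.INTER_CUBIC);cv2.imwrite("pics/crop1.png",cr[:600,:800])
E
```

```text
wood [[264.0, 90.5], [355.79998779296875, 85.30000305175781], [358.5, 132.8000030517578], [266.70001220703125, 138.0]] [[351, 87], [265, 91], [266, 102], [278, 101], [281, 93], [286, 95], [282, 108], [266, 106], [268, 137], [357, 132]]
mat [[220, 83], [156, 91], [161, 153], [226, 146]]
mat c [0.658 0.163 0.004]
tape [0.373 0.344 0.024]
screw [ 0.477 -0.024  0.024]
socket [ 0.349 -0.289  0.045] screwtip [0.367 0.077 0.01 ]
```

View pics/crop1.png

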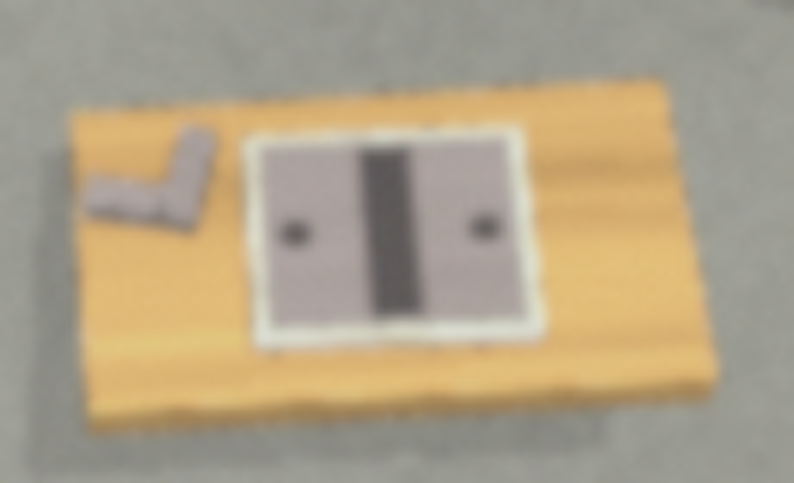

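The crop shows the chosen plate: steel back, dark cross strip and white rim. Plate corners (crop px) are (244,136), (522,126), (545,335), (258,347). Board top corners are (72,112), (667,82), (717,383), (90,412). The bracket is at the left end, around (150,185).

```bash
python3 - <<'E'
from h import *
from scipy.optimize import least_squares
c=np.load("top0.npz");px=lambda q:(np.array(q,float)+.5)/6.9-.5+[255,75]
S=px([(72,112),(667,82),(717,383),(90,412)]);P=px([(244,136),(522,126),(545,335),(258,347)])
def T(v): return np.array([v[0],v[1],.085]),(Ro.from_euler('z',v[2])*Ro.from_euler('y',.35)).as_matrix()
L=np.array([[.08,.13,0],[.08,-.13,0],[-.08,-.13,0],[-.08,.13,0]])
def f(v):
    o,R=T(v);return np.concatenate([proj(c,o+R@l)-s for l,s in zip(L,S)])
r=least_squares(f,[.6,-.15,0]);print("stand",r.x.round(4),f(r.x).round(1))
o,R=T(r.x);np.savez("stand.npz",o=o,R=R,yaw=r.x[2])
Q=np.array([R.T@(onplane(c,p,o+R[:,2]*.008,R[:,2])-o) for p in P]);print("plate corners",Q.round(4).tolist());
m=Q.mean(0);e=Q[0]-Q[3]+Q[1]-Q[2];print("plate c",m.round(4),"yaw",np.arctan2(e[1],e[0]))
g=o+R@[m[0]+.075,m[1],.03];print("behind low edge world",g.round(3),"edge mid",(o+R@[-.08,0,0]).round(3))
E
```

```text
stand [ 0.6609 -0.2065  0.0555] [ 0.1 -0.  -0.1 -0.   0.4 -0.  -0.4  0.1]
plate corners [[0.0548, 0.0566, 0.008], [0.0526, -0.0629, 0.008], [-0.0578, -0.06, 0.008], [-0.0569, 0.0582, 0.008]]
plate c [-0.0018 -0.002   0.008 ] yaw -0.01995403734443502
behind low edge world [ 0.74  -0.204  0.088] edge mid [ 0.586 -0.211  0.112]
```

```bash
cat >> h.py <<'E'
import json,os
def obs():
    from station import ctrl
    o=ctrl.get_obs()
    with open("log.jsonl","a") as f:f.write(json.dumps({"q":np.array(o["qpos"]).tolist(),"p":np.array(o["ee_pos"]).tolist(),"r":np.array(o["eef_rot"]).tolist()})+"\n")
    return o
def delta(o,p,R):
    "tool-axis shift (cm) and rotvec from present pose to TCP pose p,R"
    R0=Ro.from_euler('xyz',o["eef_rot"]).as_matrix()
    print("shift",(R0.T@(np.array(p)-o["ee_pos"])*100).round(2),"turn",Ro.from_matrix(R0.T@R).as_rotvec().round(3))
def frame(z,y):
    z=z/np.linalg.norm(z);y=y-z*(y@z);y/=np.linalg.norm(y);return np.stack([np.cross(y,z),y,z],1)
s=np.load("stand.npz") if os.path.exists("stand.npz") else None
E
python3 - <<'E'
from h import *
o=obs();S,R=s["o"],s["R"]
Rt=frame(np.array([0,0,-1.]),-R[:,1])
tip=S+R@[.073,-.002,0];print("tip",tip)
delta(o,tip+[0,0,.04+.199],Rt)
E
```

```text
tip [ 0.72948724 -0.20468627  0.05996846]
shift [-75.76 -56.26  10.57] turn [-0.000e+00  1.000e-03  2.829e+00]
```

```bash
J="python3 -m jog"; 
$J '[[-75.8,-56.3,0,0,0,2.829],[-75.8,-56.3,0,0,0,2.829],[-75.8,-56.3,0,0,0,2.829],[-75.8,-56.3,0,0,0,2.829],[-75.8,-56.3,0,0,0,2.829],[-75.8,-56.3,0,0,0,2.829],[-75.8,-56.3,0,0,0,2.829],[-75.8,-56.3,0,0,0,2.829]]' 60 20
cat > nxt.py <<'E'
from h import *
o=obs();S,R=s["o"],s["R"]
Rt=frame(np.array([0,0,-1.]),-R[:,1])
print(np.round(o["time_s"],2),o["qpos"].round(3) if hasattr(o["qpos"],"round") else o["qpos"])
delta(o,S+R@[.073,-.002,0]+[0,0,.04+.199],Rt)
E
python3 nxt.py
```

```text
time_s: 0.9
ee_pos: [0.3905, 0.2178, 0.4047]
eef_rot: [3.142, -0.0, 1.679]
force: [0.6, 0.1, -0.8]
grip_width: 0.0565
grip_force: 0.0
0.9 [0.427 0.068 1.795 0.    1.278 0.319]
shift [-45.66  29.15  10.57] turn [ 0.    -0.     1.623]
```

```bash
J="python3 -m jog"; 
$J '[[-45.7,29.2,0,0,0,1.623],[-45.7,29.2,0,0,0,1.623],[-45.7,29.2,0,0,0,1.623],[-45.7,29.2,0,0,0,1.623],[-45.7,29.2,0,0,0,1.623],[-45.7,29.2,0,0,0,1.623],[-45.7,29.2,0,0,0,1.623],[-45.7,29.2,0,0,0,1.623]]'
python3 nxt.py
```

```text
time_s: 1.7
ee_pos: [0.6429, -0.0926, 0.4042]
eef_rot: [-3.141, 0.0, 0.478]
force: [0.7, 0.1, 0.2]
grip_width: 0.0561
grip_force: 0.0
1.7 [-0.199  0.527  1.205  0.     1.41   0.893]
shift [ 2.52 13.94 10.52] turn [-0.     0.     0.423]
```

```bash
J="python3 -m jog"; 
$J '[[2.5,13.9,0,0,0,0.423],[2.5,13.9,0,0,0,0.423],[2.5,13.9,3,0,0,0.423],[2.5,13.9,6,0,0,0.423],[2.5,13.9,10,0,0,0.423],[2.5,13.9,10.5,0,0,0.423],[2.5,13.9,10.5,0,0,0.423],[2.5,13.9,10.5,0,0,0.423]]'
python3 nxt.py
python3 - <<'E'
from h import *
from station import ctrl
im=ctrl.camera("top")["img"];cv2.imwrite("pics/t2.png",im)
im=ctrl.camera("scene")["img"];cv2.imwrite("pics/s2.png",cv2.resize(im[140:330,40:290],None,fx=3,fy=3))
E
```

```text
time_s: 2.5
ee_pos: [0.7292, -0.2018, 0.3026]
eef_rot: [3.14, -0.003, 0.062]
force: [0.4, -0.3, -0.2]
grip_width: 0.0565
grip_force: 0.0
2.5 [-0.318  0.866  0.889 -0.     1.383  1.19 ]
shift [0.01 0.29 0.36] turn [ 0.001 -0.003  0.007]
```

View pics/s2.png

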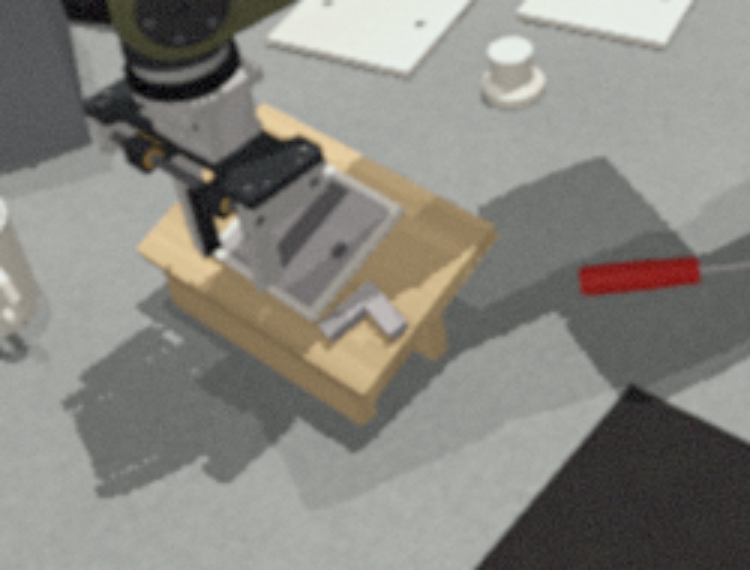

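The fingers stand on the low side, behind the plate's low edge. I'll lower in small steps and watch for contact.

```bash
J="python3 -m jog"; 
$J '[[0,0.3,2,0,0,0],[0,0.3,3.4,0,0,0],[0,0.3,3.6,0,0,0],[0,0.3,3.6,0,0,0]]'
$J '[[0,0,0.15,0,0,0],[0,0,0.15,0,0,0]]';$J '[[0,0,0.15,0,0,0],[0,0,0.15,0,0,0]]';$J '[[0,0,0.15,0,0,0],[0,0,0.15,0,0,0]]'; python3 nxt.py
```

```text
time_s: 3.0
ee_pos: [0.7291, -0.205, 0.2642]
eef_rot: [3.141, -0.0, 0.062]
force: [0.0, 0.1, 0.3]
grip_width: 0.057
grip_force: 0.1
time_s: 3.2
ee_pos: [0.7292, -0.2049, 0.2634]
eef_rot: [3.141, -0.001, 0.062]
force: [-0.7, -0.1, 4.7]
grip_width: 0.0564
grip_force: 2.2
time_s: 3.4
ee_pos: [0.7293, -0.2049, 0.263]
eef_rot: [3.14, -0.003, 0.062]
force: [-0.3, 0.3, 11.0]
grip_width: 0.0562
grip_force: 4.6
time_s: 3.6
ee_pos: [0.7295, -0.2049, 0.2626]
eef_rot: [3.14, -0.005, 0.062]
force: [-1.0, 0.7, 15.1]
grip_width: 0.0564
grip_force: 7.0
3.6 [-0.322  0.902  0.918  0.     1.317  1.187]
shift [ 0.02 -0.02 -3.64] turn [ 0.002 -0.005  0.007]
```

```bash
J="python3 -m jog"; 
$J '[[0,0,-0.65,0,0,0],[0,0,-0.65,0,0,0]]'
$J '[[-0.75,0,-0.27,0,0,0],[-1.5,0,-0.55,0,0,0],[-2.0,0,-0.73,0,0,0],[-2.5,0,-0.91,0,0,0],[-3.0,0,-1.1,0,0,0],[-3.5,0,-1.28,0,0,0],[-3.5,0,-1.28,0,0,0]]'
$J '[[-0.5,0,-0.18,0,0,0],[-1,0,-0.36,0,0,0],[-1.5,0,-0.55,0,0,0],[-2,0,-0.73,0,0,0],[-2.4,0,-0.88,0,0,0],[-2.4,0,-0.88,0,0,0]]'
cat > see.py <<'E'
from h import *
import sys
from station import ctrl
o=obs();S,R=s["o"],s["R"]
t=np.array(o["ee_pos"])+Ro.from_euler('xyz',o["eef_rot"]).as_matrix()[:,2]*.199
print("tip in stand",(R.T@(t-S)).round(4),"q",np.round(o["qpos"],3).tolist())
for n in ("scene","top"):
    c=ctrl.camera(n);np.savez(f"{n}_{sys.argv[1]}.npz",**c)
    u,v=proj(c,S).astype(int);im=c["img"][max(0,v-60):v+60,max(0,u-80):u+80];cv2.imwrite(f"pics/{n}_{sys.argv[1]}.png",cv2.resize(im,None,fx=4 if n=="top" else 4,fy=4,interpolation=cv2.INTER_CUBIC))
a=[cv2.imread(f"pics/{n}_{sys.argv[1]}.png") for n in("scene","top")]
a=[cv2.resize(x,(400,300)) for x in a];cv2.imwrite(f"pics/both_{sys.argv[1]}.png",np.hstack(a))
E
python3 see.py a
```

```text
time_s: 3.8
ee_pos: [0.7292, -0.2049, 0.2669]
eef_rot: [3.141, -0.001, 0.062]
force: [0.3, 0.3, 0.8]
grip_width: 0.0562
grip_force: 0.0
time_s: 4.5
ee_pos: [0.6937, -0.2074, 0.2789]
eef_rot: [3.141, 0.0, 0.062]
force: [-0.2, 0.1, 0.4]
grip_width: 0.0562
grip_force: 0.0
time_s: 5.1
ee_pos: [0.6698, -0.2088, 0.2876]
eef_rot: [3.142, 0.0, 0.062]
force: [0.2, 0.1, 0.4]
grip_width: 0.0563
grip_force: 0.0
tip in stand [ 0.0069 -0.0028  0.0064] q [-0.354, 0.742, 1.137, -0.0, 1.263, 1.155]
```

View pics/both_a.png

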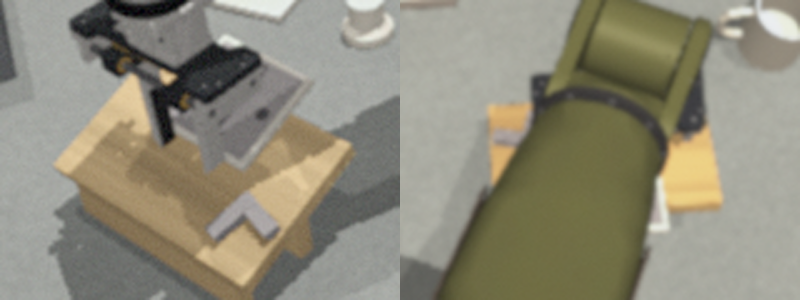

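The plate has slid about 55 mm and overhangs roughly 32 mm. I'll push 7 mm more, then back off and rise.

```bash
J="python3 -m jog"; 
$J '[[-0.35,0,-0.13,0,0,0],[-0.66,0,-0.24,0,0,0],[-0.66,0,-0.24,0,0,0],[-0.66,0,-0.24,0,0,0]]'
$J '[[1.2,0,0.1,0,0,0],[1.2,0,-4,0,0,0],[1.2,0,-8,0,0,0],[1.2,0,-12,0,0,0],[1.2,0,-12,0,0,0]]' 
python3 see.py b; python3 - <<'E'
import json,numpy as np
from scipy.optimize import least_squares
from scipy.spatial.transform import Rotation as Ro
L=[json.loads(l) for l in open("log.jsonl")]
# planar: a1,d1,L2,(L4,a4),d6
def f(v):
    a1,d1,L2,L4,a4,d6=v;e=[]
    for l in L:
        q=l["q"];A=q[1];B=A+q[2];C=B+q[4]
        r=a1+L2*np.sin(A)+L4*np.sin(B)+a4*np.cos(B)+d6*np.sin(C)
        z=d1+L2*np.cos(A)+L4*np.cos(B)-a4*np.sin(B)+d6*np.cos(C)
        p=np.array(l["p"]);e+=[r-np.hypot(p[0],p[1]),z-p[2]]
    return np.array(e)
r=least_squares(f,[0,.3,.4,.4,0,.1]);print(r.x.round(4),abs(f(r.x)).max(),np.linalg.svd(r.jac)[1])
print([np.round(l["q"],3).tolist() for l in L],[ (np.arctan2(l["p"][1],l["p"][0])-l["q"][0]).round(4) for l in L])
E
```

```text
time_s: 5.6
ee_pos: [0.6635, -0.2091, 0.2897]
eef_rot: [3.142, 0.0, 0.062]
force: [0.9, 0.5, -0.3]
grip_width: 0.0563
grip_force: 0.0
time_s: 6.1
ee_pos: [0.6754, -0.2082, 0.4165]
eef_rot: [3.138, -0.009, 0.062]
force: [0.3, -0.1, 0.2]
grip_width: 0.0565
grip_force: 0.0
tip in stand [-0.0303 -0.0033  0.13  ] q [-0.351, 0.662, 0.969, -0.0, 1.501, 1.158]
[0.0015 0.2202 0.4236 0.4472 0.0405 0.0705] 0.00012049455710327894 [5.13863515e+00 3.88813296e+00 6.54998232e-01 1.62025364e-01
 1.46818966e-01 4.48717644e-03]
[[1.247, 0.3, 1.521, 0.0, 1.321, -0.067], [0.427, 0.068, 1.795, 0.0, 1.278, 0.319], [-0.199, 0.527, 1.205, 0.0, 1.41, 0.893], [-0.318, 0.866, 0.889, -0.0, 1.383, 1.19], [-0.322, 0.902, 0.918, 0.0, 1.317, 1.187], [-0.354, 0.742, 1.137, -0.0, 1.263, 1.155], [-0.351, 0.662, 0.969, -0.0, 1.501, 1.158]] [np.float64(0.0666), np.float64(0.0819), np.float64(0.0564), np.float64(0.0484), np.float64(0.0483), np.float64(0.0522), np.float64(0.0518)]
```

View pics/both_b.png

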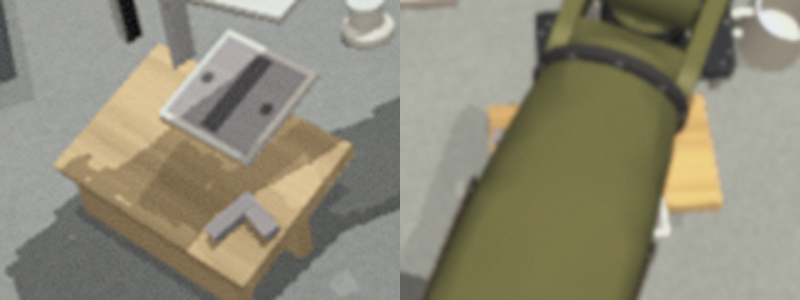

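The plate lies straight and overhangs the high edge, with corners in the left picture at (232,30), (318,75), (247,162), (160,116). Next I'll measure the overhang, retreat towards the base with the tool tilted, and use that data to fit the arm geometry.

```bash
J="python3 -m jog"; 
python3 - <<'E'
from h import *
c=np.load("scene_b.npz");S,R=s["o"],s["R"];u,v=proj(c,S).astype(int)
Q=np.array([R.T@(onplane(c,np.array(p)/2.5+[u-80,v-60],S+R[:,2]*.008,R[:,2])-S) for p in [(232,30),(318,75),(247,162),(160,116)]])
print(Q.round(4),Q.mean(0).round(4))
E
$J '[[-5,0,0,0,0,0],[-10,0,0,0,0.15,0],[-15,0,0,0,0.3,0],[-20,0,0,0,0.45,0],[-24,0,0,0,0.6,0],[-27,0,0,0,0.75,0],[-27,0,0,0,0.8,0],[-27,0,0,0,0.8,0]]' 40; python3 nxt.py
$J '[[0,0,0,0,0.15,0.1],[0,0,0,0,0.3,0.2],[0,0,0,0,0.4,0.3],[0,0,0,0,0.5,0.3]]'; python3 nxt.py
```

```text
[[-0.119  -0.0592  0.008 ]
 [-0.1178  0.0585  0.008 ]
 [-0.0109  0.0574  0.008 ]
 [-0.0071 -0.058   0.008 ]] [-0.0637 -0.0003  0.008 ]
time_s: 7.0
ee_pos: [0.4053, -0.2251, 0.4086]
eef_rot: [-3.14, -0.799, 0.059]
force: [-0.8, -0.4, -0.3]
grip_width: 0.0377
grip_force: 0.0
7.0 [-0.659  0.026  1.882  0.779  0.739  0.393]
shift [14.79 -0.08 30.93] turn [-0.003 -0.799  0.004]
time_s: 7.4
ee_pos: [0.4067, -0.2247, 0.4086]
eef_rot: [-2.431, -1.172, -0.759]
force: [0.2, 0.1, -0.1]
grip_width: 0.0376
grip_force: 0.0
7.4 [-0.675  0.024  1.956  1.62   0.635 -0.021]
shift [-1.55 -1.89 34.06] turn [-0.131 -1.271 -0.285]
```

```bash
cat > kin.py <<'E'
from h import *
from scipy.optimize import least_squares
E=lambda a,x:Ro.from_euler(a,x).as_matrix()
SG=1
LO=np.array([-3.03,-.79,.23,-1.04,0,-2.55]);HI=np.array([3.03,2.21,2.52,4.18,3.07,2.55])
def fk(q,v):
    a1,d1,sl,L2,L4,a4,d6,b=v
    A=E('z',q[0]);B=A@E('y',q[1]);C=A@E('y',q[1]+q[2]);D=C@E('z',SG*q[3]);F=D@E('y',q[4])
    p=A@[a1,sl,d1]+B@[0,0,L2]+C@[a4,0,L4]+D@[0,b,0]+F@[0,0,d6]
    return p,F@E('z',np.pi/2+q[5])
def fit():
    L=[json.loads(l) for l in open("log.jsonl")]
    f=lambda v:np.concatenate([fk(l["q"],v)[0]-l["p"] for l in L]+[1e-4*(v-0)])
    r=least_squares(f,[0,.22,.036,.42,.45,.04,.1,0]);
    er=max(np.linalg.norm((Ro.from_euler('xyz',l["r"]).inv()*Ro.from_matrix(fk(l["q"],r.x)[1])).as_rotvec()) for l in L)
    return r.x,abs(r.fun).max(),er
V=None
def ik(p,R,v,seeds):
    "solutions within the ranges, from joint seeds"
    out=[]
    for s0 in seeds:
        def f(q):
            P,Q=fk(q,v);return np.concatenate([(P-p)*5,(Ro.from_matrix(R.T@Q)).as_rotvec()])
        r=least_squares(f,np.clip(s0,LO+.01,HI-.01),bounds=(LO,HI))
        if abs(r.fun).max()<1e-3 and not any(np.allclose(r.x,x,atol=.02) for x in out):out.append(r.x)
    return out
E
python3 - <<'E'
import kin
for sg in(1,-1):
    kin.SG=sg;v,a,b=kin.fit();print(sg,v.round(4),a,b)
E
```

```text
1 [ 0.      0.2212  0.0366  0.4242  0.4475  0.0409  0.0714 -0.    ] 4.4749988586850566e-05 9.9789591004946e-16
-1 [-0.0047  0.1342  0.0898  0.4113  0.4529  0.001   0.0131 -0.0508] 0.019088741656892283 3.0438586166190578
```

```bash
cat > plan.py <<'E'
import kin;from kin import *
V,_,_=fit();S,SR=s["o"],s["R"];G=.1804;MAT=np.array([.658,.163,.004])
PR=SR@E('z',-.02);PC=S+SR@[-.064,-.001,.004]
def tool_in_plate(phi,sg,inset=.014):
    z=np.array([np.cos(phi),np.sin(phi),0]);R=frame(z,np.array([0,0,sg*1.]))
    return np.array([-.055+inset,0,0])-z*G,R           # TCP in the plate frame
def lay(psi,th,up=0.):
    x=np.array([np.cos(psi)*np.cos(th),np.sin(psi)*np.cos(th),-np.sin(th)]);y=np.array([np.sin(psi),-np.cos(psi),0]);z=np.cross(x,y)
    fe=MAT+[.055*np.cos(psi),.055*np.sin(psi),up]
    return fe-x*.055-z*.004,np.stack([x,y,z],1)
def minz(p,R):
    return min((p+R@[a,b,G-.078])[2] for a in(-.0375,.0375) for b in(-.0885,.0885))
rng=np.random.default_rng(0);seeds=[np.array([rng.uniform(-1,1),rng.uniform(-.5,1.2),rng.uniform(.6,2.4),rng.uniform(-1,4.1),rng.uniform(.1,2),rng.uniform(-2.5,2.5)]) for _ in range(14)]
marg=lambda q:np.minimum(q-LO,HI-q).min()
E
cat > srch.py <<'E'
from plan import *
res=[]
for phi in(-.5,-.25,0,.25,.5):
  for sg in(1,-1):
    t,R=tool_in_plate(phi,sg);gp,gR=PC+PR@t,PR@R
    gs=[q for q in ik(gp,gR,V,seeds)]
    print("grasp",phi,sg,"minz %.3f"%minz(gp,gR),[q.round(2).tolist() for q in gs],flush=True)
    gs=[q for q in gs if marg(q)>.06]
    if not gs:continue
    for th in(.55,.8):
      for psi in np.arange(-3,3.2,.5):
        lc,lR=lay(psi,th);p,Q=lc+lR@t,lR@R
        if minz(p,Q)<.006 or np.hypot(*p[:2])>.8:continue
        for q in ik(p,Q,V,seeds[:7]):
          if marg(q)<.06:continue
          for g in gs:res.append((abs(q-g).max(),phi,sg,th,psi,q,g,minz(p,Q)))
res.sort(key=lambda r:r[0])
for r in res[:25]:print(*np.round(r[:5],2),r[5].round(2).tolist(),r[6].round(2).tolist(),round(r[7],3))
E
time timeout 560 python3 srch.py
```

```text
grasp -0.5 1 minz 0.058 []
grasp -0.5 -1 minz 0.058 [[-0.37, 0.43, 2.19, 3.31, 0.75, -0.27]]
grasp -0.25 1 minz 0.064 []
grasp -0.25 -1 minz 0.064 [[-0.54, 0.41, 2.19, 2.69, 0.72, 0.15]]
grasp 0 1 minz 0.068 []
grasp 0 -1 minz 0.068 [[-0.68, 0.43, 2.12, 2.14, 0.83, 0.51]]
grasp 0.25 1 minz 0.065 [[-0.78, 0.5, 2.0, 1.76, 1.01, -2.39]]
grasp 0.25 -1 minz 0.065 [[-0.78, 0.5, 2.0, 1.76, 1.01, 0.75]]
grasp 0.5 1 minz 0.059 [[-0.83, 0.6, 1.85, 1.5, 1.22, -2.24]]
grasp 0.5 -1 minz 0.059 [[-0.83, 0.6, 1.85, 1.5, 1.22, 0.9]]
1.64 -0.25 -1.0 0.8 0.0 [0.13, 0.49, 1.86, 1.59, 0.16, -1.49] [-0.54, 0.41, 2.19, 2.69, 0.72, 0.15] 0.062
1.71 -0.5 -1.0 0.8 0.0 [0.01, 0.53, 1.85, 1.6, 0.49, -1.59] [-0.37, 0.43, 2.19, 3.31, 0.75, -0.27] 0.05
1.73 -0.25 -1.0 0.8 0.5 [-0.03, 0.56, 1.75, 1.21, 0.63, -1.58] [-0.54, 0.41, 2.19, 2.69, 0.72, 0.15] 0.062
1.81 -0.5 -1.0 0.55 0.5 [-0.15, 0.71, 1.74, 1.5, 0.99, -2.06] [-0.37, 0.43, 2.19, 3.31, 0.75, -0.27] 0.009
1.88 -0.25 -1.0 0.8 1.0 [-0.09, 0.7, 1.49, 0.95, 1.07, -1.73] [-0.54, 0.41, 2.19, 2.69, 0.72, 0.15] 0.062
2.05 0.5 1.0 0.8 -1.5 [0.37, 1.25, 0.5, -0.55, 2
[... 1371 characters left out ...]
.6, 1.85, 1.5, 1.22, -2.24] 0.009
2.27 -0.25 -1.0 0.8 2.0 [-0.01, 1.08, 0.8, 0.55, 1.86, -2.12] [-0.54, 0.41, 2.19, 2.69, 0.72, 0.15] 0.062
2.3 0.25 1.0 0.55 0.5 [0.16, 0.56, 2.0, 3.05, 0.46, -0.09] [-0.78, 0.5, 2.0, 1.76, 1.01, -2.39] 0.017
2.31 -0.25 -1.0 0.55 2.0 [-0.07, 1.23, 0.67, 0.73, 2.01, -2.17] [-0.54, 0.41, 2.19, 2.69, 0.72, 0.15] 0.017
2.33 0.0 -1.0 0.8 1.0 [-0.05, 0.6, 1.66, 1.07, 0.76, -1.82] [-0.68, 0.43, 2.12, 2.14, 0.83, 0.51] 0.07
2.34 0.5 1.0 0.55 1.0 [0.03, 0.59, 1.98, 2.48, 0.6, 0.09] [-0.83, 0.6, 1.85, 1.5, 1.22, -2.24] 0.009
2.37 0.25 1.0 0.8 -1.5 [0.41, 1.07, 0.81, -0.61, 1.8, -1.11] [-0.78, 0.5, 2.0, 1.76, 1.01, -2.39] 0.062
real	0m18.377s
user	0m18.533s
sys	0m0.077s
```

```bash
cat > srch2.py <<'E'
from plan import *
res=[]
for phi in(-.3,-.15,0,.15,.3):
  for sg in(1,-1):
    t,R=tool_in_plate(phi,sg);gp,gR=PC+PR@t,PR@R
    gs=[q for q in ik(gp,gR,V,seeds) if marg(q)>.1]
    if not gs:continue
    for th in(.55,.65):
      for ty in(-.9,-.6,-.3,0,.1):
        psi=ty+phi;lc,lR=lay(psi,th);p,Q=lc+lR@t,lR@R
        for q in ik(p,Q,V,seeds):
          if marg(q)<.1:continue
          for g in gs:res.append((abs(q-g).max(),phi,sg,th,ty,q,g,minz(p,Q),p))
res.sort(key=lambda r:r[0])
for r in res[:16]:print(*np.round(r[:5],2),r[5].round(2).tolist(),r[6].round(2).tolist(),round(r[7],3),r[8].round(2))
E
timeout 560 python3 srch2.py
```

```text
1.95 0.3 1.0 0.55 0.1 [0.24, 0.57, 1.99, 3.51, 0.48, -0.41] [-0.79, 0.52, 1.97, 1.7, 1.05, -2.35] 0.015 [0.48 0.15 0.15]
2.03 0.3 1.0 0.65 0.1 [0.25, 0.53, 1.95, 3.73, 0.33, -0.66] [-0.79, 0.52, 1.97, 1.7, 1.05, -2.35] 0.033 [0.49 0.15 0.17]
2.08 0.3 1.0 0.55 0.0 [0.3, 0.57, 1.97, 3.78, 0.52, -0.57] [-0.79, 0.52, 1.97, 1.7, 1.05, -2.35] 0.015 [0.48 0.16 0.15]
2.14 0.15 -1.0 0.65 0.0 [0.29, 0.53, 1.92, 4.04, 0.33, 2.36] [-0.75, 0.47, 2.05, 1.89, 0.93, 0.67] 0.038 [0.49 0.17 0.17]
2.35 0.3 1.0 0.65 0.0 [0.3, 0.54, 1.93, 4.05, 0.38, -0.87] [-0.79, 0.52, 1.97, 1.7, 1.05, -2.35] 0.033 [0.49 0.17 0.17]
2.35 0.3 -1.0 0.65 0.0 [0.3, 0.54, 1.93, 4.05, 0.38, 2.27] [-0.79, 0.52, 1.97, 1.7, 1.05, 0.79] 0.033 [0.49 0.17 0.17]
```

```bash
cat > step.py <<'E'
from plan import *
PHI,SGN=.3,1
t,R=tool_in_plate(PHI,SGN)
def gpose(back=0.):return PC+PR@(t-R[:,2]*back),PR@R
def near(p,Q,q0):
    r=ik(p,Q,V,[q0]+seeds);return min(r,key=lambda q:abs(q-q0).max()) if r else None
def rows(q0,q1,n):
    "joint-space waypoints as tool shifts (cm) and turns from pose q0"
    p0,R0=fk(q0,V)
    for k in range(1,n+1):
        p,Q=fk(q0+(q1-q0)*k/n,V);print(k,(R0.T@(p-p0)*100).round(1).tolist()+Ro.from_matrix(R0.T@Q).as_rotvec().round(2).tolist(),"w",p.round(2),"tip z",round((p+Q[:,2]*.199)[2],3),"bodyz",round(minz(p,Q),3))
E
python3 - <<'E'
from step import *
q0=np.array(obs()["qpos"])
for b in(0,.03,.07):
    p,Q=gpose(b);q=near(p,Q,[-.79,.52,1.97,1.7,1.05,-2.35]);print(b,p.round(3),q.round(3))
rows(q0,q,4)
E
```

```text
0 [ 0.404 -0.271  0.184] [-0.794  0.521  1.973  1.699  1.05  -2.354]
0.03 [ 0.377 -0.281  0.194] [-0.853  0.479  2.008  1.647  1.085 -2.343]
0.07 [ 0.342 -0.294  0.207] [-0.936  0.426  2.047  1.573  1.136 -2.325]
1 [-4.5, 3.8, 0.9, 0.08, -0.06, -0.48] w [ 0.4  -0.25  0.35] tip z 0.286 bodyz 0.269
2 [-9.2, 7.1, 1.1, 0.19, -0.05, -0.95] w [ 0.39 -0.27  0.3 ] tip z 0.229 bodyz 0.189
3 [-13.9, 10.0, 0.7, 0.3, 0.03, -1.4] w [ 0.37 -0.28  0.25] tip z 0.181 bodyz 0.127
4 [-18.5, 12.3, -0.2, 0.35, 0.19, -1.83] w [ 0.34 -0.29  0.21] tip z 0.142 bodyz 0.087
```

```bash
J="python3 -m jog"; 
$J '[[-1.4,1.2,0.3,0.02,-0.02,-0.15],[-2.8,2.4,0.6,0.05,-0.04,-0.3],[-4.5,3.8,0.9,0.08,-0.06,-0.45],[-5.7,4.7,1.0,0.11,-0.06,-0.6],[-7.2,5.7,1.1,0.15,-0.06,-0.75],[-9.2,7.1,1.1,0.19,-0.05,-0.9],[-10.5,7.9,1,0.22,-0.02,-1.05],[-10.5,7.9,1,0.22,-0.02,-1.05]]'
cat > pg.py <<'E'
from step import *
import sys
o=obs();q0=np.array(o["qpos"]);print(o["time_s"],q0.round(3));p,Q=gpose(float(sys.argv[1]));delta(o,p,Q);rows(q0,near(p,Q,q0),3)
E
python3 pg.py .07
```

```text
time_s: 8.2
ee_pos: [0.3794, -0.2735, 0.2876]
eef_rot: [2.103, -0.778, 1.388]
force: [0.3, 0.4, 0.7]
grip_width: 0.0374
grip_force: 0.0
8.2 [-0.827  0.255  2.012  1.605  0.931 -1.324]
shift [-7.53 -5.   -0.9 ] turn [ 0.033  0.139 -0.8  ]
1 [-2.7, -1.6, -0.2, 0.03, 0.04, -0.27] w [ 0.37 -0.28  0.26] tip z 0.188 bodyz 0.135
2 [-5.2, -3.2, -0.5, 0.04, 0.09, -0.54] w [ 0.36 -0.29  0.23] tip z 0.163 bodyz 0.107
3 [-7.5, -5.0, -0.9, 0.03, 0.14, -0.8] w [ 0.34 -0.29  0.21] tip z 0.142 bodyz 0.087
```

```bash
J="python3 -m jog"; 
$J '[[-1.4,-0.8,-0.1,0.02,0.02,-0.14],[-2.7,-1.6,-0.2,0.03,0.04,-0.27],[-4,-2.4,-0.4,0.04,0.07,-0.41],[-5.2,-3.2,-0.5,0.04,0.09,-0.54],[-6.4,-4,-0.7,0.04,0.11,-0.68],[-7.5,-5,-0.9,0.03,0.14,-0.8],[-7.5,-5,-0.9,0.03,0.14,-0.8],[-7.5,-5,-0.9,0.03,0.14,-0.8]]'
python3 pg.py .03; python3 see.py c
python3 - <<'E'
import cv2
from station import ctrl
w=ctrl.camera("wrist")["img"]
a=cv2.resize(cv2.imread("pics/scene_c.png"),(400,300));cv2.imwrite("pics/c2.png",cv2.hconcat([a,cv2.resize(w,(400,300))]))
E
```

```text
time_s: 9.0
ee_pos: [0.343, -0.2935, 0.2103]
eef_rot: [1.903, -0.098, 1.885]
force: [0.9, -0.1, 0.4]
grip_width: 0.0373
grip_force: 0.0
9.0 [-0.934  0.42   2.047  1.579  1.136 -2.317]
shift [-0.   -0.34  4.  ] turn [ 0.006  0.004 -0.005]
1 [-0.0, -0.1, 1.3, 0.0, 0.0, -0.0] w [ 0.35 -0.29  0.21] tip z 0.14 bodyz 0.085
2 [-0.0, -0.2, 2.7, 0.0, 0.0, -0.0] w [ 0.37 -0.29  0.2 ] tip z 0.134 bodyz 0.079
3 [-0.0, -0.3, 4.0, 0.01, 0.0, -0.0] w [ 0.38 -0.28  0.19] tip z 0.129 bodyz 0.074
tip in stand [-0.1542 -0.0149  0.0083] q [-0.934, 0.42, 2.047, 1.579, 1.136, -2.317]
```

View pics/c2.png

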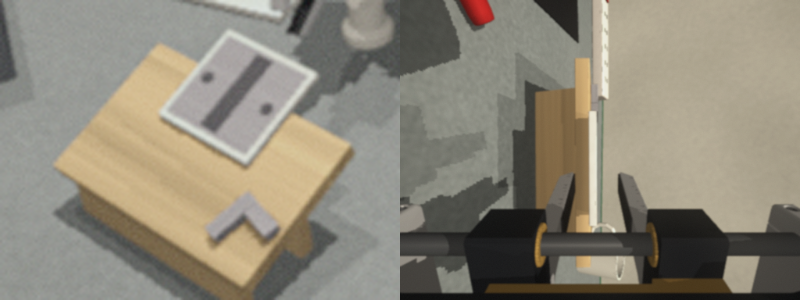

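The wrist view shows the plate's edge at column ~595, between the fingers at ~562 and ~632. Advancing along the tool.

```bash
J="python3 -m jog"; 
$J '[[0,-0.1,1.5,0,0,0],[0,-0.2,3,0,0,0],[0,-0.3,4,0,0,0],[0,-0.3,4,0,0,0],[0,-0.3,4,0,0,0]]'
python3 pg.py 0
```

```text
time_s: 9.65
ee_pos: [0.377, -0.2806, 0.1944]
eef_rot: [1.902, -0.092, 1.887]
force: [0.2, 0.6, 0.1]
grip_width: 0.0376
grip_force: 0.0
9.65 [-0.853  0.479  2.01   1.655  1.088 -2.35 ]
shift [-0.01 -0.03  3.04] turn [0.007 0.004 0.001]
1 [-0.0, -0.0, 1.0, 0.0, 0.0, 0.0] w [ 0.39 -0.28  0.19] tip z 0.126 bodyz 0.071
2 [-0.0, -0.0, 2.0, 0.0, 0.0, 0.0] w [ 0.39 -0.27  0.19] tip z 0.123 bodyz 0.067
3 [-0.0, -0.0, 3.0, 0.01, 0.0, 0.0] w [ 0.4  -0.27  0.18] tip z 0.119 bodyz 0.064
```

```bash
J="python3 -m jog"; 
$J '[[0,0,1,0,0,0],[0,0,2,0,0,0],[0,0,3,0.007,0.004,0],[0,0,3,0.007,0.004,0]]'
$J '[[0,0,0,0,0,0],[0,0,0,0,0,0],[0,0,0,0,0,0],[0,0,0,0,0,0],[0,0,0,0,0,0],[0,0,0,0,0,0]]' 0 35
python3 pg.py 0|head -2; python3 see.py d
```

```text
time_s: 10.05
ee_pos: [0.4046, -0.2704, 0.184]
eef_rot: [1.909, -0.093, 1.892]
force: [-0.1, 0.3, -0.0]
grip_width: 0.0377
grip_force: 0.0
time_s: 10.65
ee_pos: [0.4039, -0.2712, 0.1851]
eef_rot: [1.907, -0.092, 1.891]
force: [1.0, 0.3, 5.9]
grip_width: 0.0081
grip_force: 35.0
10.65 [-0.794  0.519  1.972  1.699  1.051 -2.356]
shift [ 0.02 -0.08  0.05] turn [0.002 0.    0.003]
tip in stand [-0.0875  0.0045  0.0051] q [-0.794, 0.519, 1.972, 1.699, 1.051, -2.356]
```

View pics/both_d.png

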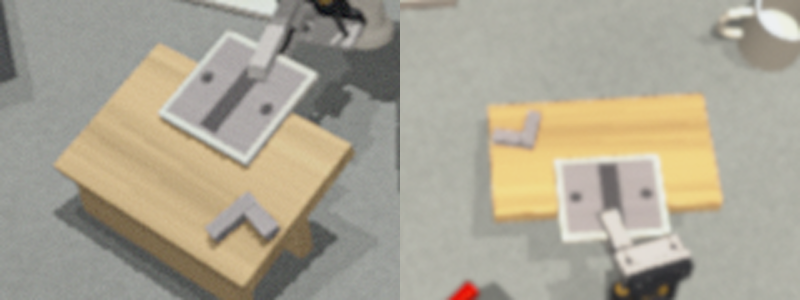

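The plate is gripped (8.1 mm opening, 35 N), with the finger on its overhanging edge. Next is the lift, then planning the flip.

```bash
J="python3 -m jog"; 
$J '[[0,0.7,0,0,0,0],[0,1.5,0,0,0,0],[0,3,0,0,0,0],[0,4.5,-0.5,0,0,0],[0,6,-1,0,0,0],[0,8,-2,0,0,0],[0,10,-3,0,0,0],[0,10,-3,0,0,0]]'
cat >> step.py <<'E'
def platepose(p,Q):
    Rp=Q@R.T;return p-Rp@t,Rp
CN=np.array([[a,b,c] for a in(-.055,.055) for b in(-.06,.06) for c in(-.004,.004)])
def showpath(q0,q1,n):
    p0,R0=fk(q0,V)
    for k in range(1,n+1):
        p,Q=fk(q0+(q1-q0)*k/n,V);c,Rp=platepose(p,Q)
        print(k,(R0.T@(p-p0)*100).round(1).tolist()+Ro.from_matrix(R0.T@Q).as_rotvec().round(2).tolist(),"tcp",p.round(2),"plate",c.round(2),"lowest",round((c+CN@Rp.T)[:,2].min(),3),"bodyz",round(minz(p,Q),3))
E
python3 - <<'E'
from step import *
o=obs();q0=np.array(o["qpos"]);print(o["time_s"],q0.round(3),o["grip_width"],o["grip_force"])
for up in(.12,.02,0):
    c,Rp=lay(.35,.55,up);p,Q=c+Rp@t,Rp@R;q=near(p,Q,[.27,.57,1.98,3.6,.5,-.5]);print(up,q.round(3))
    if up==.12: qh=q
showpath(q0,qh,8)
E
```

```text
time_s: 11.55
ee_pos: [0.4114, -0.279, 0.2909]
eef_rot: [1.907, -0.089, 1.89]
force: [0.9, -0.3, -2.8]
grip_width: 0.0077
grip_force: 35.0
11.55 [-0.794  0.32   1.919  1.553  1.036 -2.067] 0.007667347737474107 34.997549057006836
0.12 [ 0.272  0.309  1.969  4.097  0.287 -0.978]
0.02 [ 0.272  0.522  1.988  3.688  0.461 -0.541]
0 [ 0.272  0.569  1.985  3.646  0.498 -0.494]
1 [3.0, 2.3, 4.7, -0.17, -0.07, 0.28] tcp [ 0.45 -0.24  0.3 ] plate [ 0.66 -0.19  0.26] lowest 0.222 bodyz 0.187
2 [6.5, 4.1, 8.7, -0.32, -0.11, 0.6] tcp [ 0.48 -0.19  0.31] plate [ 0.7  -0.17  0.28] lowest 0.231 bodyz 0.206
3 [10.5, 5.1, 12.2, -0.44, -0.12, 0.95] tcp [ 0.5  -0.14  0.31] plate [ 0.72 -0.14  0.29] lowest 0.225 bodyz 0.226
4 [15.1, 5.4, 15.1, -0.52, -0.13, 1.33] tcp [ 0.52 -0.09  0.31] plate [ 0.73 -0.1   0.28] lowest 0.208 bodyz 0.246
5 [20.2, 5.0, 17.5, -0.57, -0.13, 1.73] tcp [ 0.52 -0.03  0.3 ] plate [ 0.74 -0.06  0.26] lowest 0.182 bodyz 0.233
6 [25.9, 4.1, 19.3, -0.57, -0.15, 2.14] tcp [0.52 0.03 0.29] plate [0.72 0.01 0.23] lowest 0.156 bodyz 0.187
7 [32.1, 2.7, 20.4, -0.54, -0.2, 2.55] tcp [0.5  0.09 0.28] plate [0.7  0.08 0.19] lowest 0.135 bodyz 0.153
8 [38.7, 1.1, 20.8, -0.46, -0.3, 2.97] tcp [0.48 0.15 0.27] plate [0.67 0.17 0.16] lowest 0.124 bodyz 0.135
```

```bash
J="python3 -m jog"; 
$J '[[1.5,1.2,2.4,-0.08,-0.04,0.12],[2.8,2.1,4.3,-0.15,-0.06,0.25],[4,2.8,5.9,-0.21,-0.08,0.37],[5.3,3.5,7.3,-0.27,-0.09,0.49],[6.5,4.1,8.7,-0.32,-0.11,0.61],[7.9,4.5,9.9,-0.36,-0.11,0.74],[9.3,4.8,11.2,-0.41,-0.12,0.86],[10.5,5.1,12.2,-0.44,-0.12,0.97]]'
cat > fl.py <<'E'
from step import *
import sys
o=obs();q0=np.array(o["qpos"]);print(o["time_s"],q0.round(3),o["grip_width"],o["grip_force"])
c,Rp=lay(.35,.55,float(sys.argv[1]));p,Q=c+Rp@t,Rp@R;delta(o,p,Q);showpath(q0,near(p,Q,[.27,.5,1.98,3.7,.46,-.55]),int(sys.argv[2]))
E
python3 fl.py .1 6
```

```text
time_s: 12.35
ee_pos: [0.5041, -0.1374, 0.3043]
eef_rot: [1.648, -1.027, 1.529]
force: [1.1, -0.4, -2.6]
grip_width: 0.008
grip_force: 35.0
12.35 [-0.392  0.322  1.94   2.51   0.752 -1.64 ] 0.008041025190688104 34.99789595603943
shift [ 10.17 -27.98  -1.64] turn [-0.256 -0.506  1.897]
1 [1.9, -4.0, 1.2, -0.05, -0.04, 0.31] tcp [ 0.52 -0.09  0.3 ] plate [ 0.73 -0.1   0.27] lowest 0.2 bodyz 0.236
2 [3.6, -8.4, 1.9, -0.1, -0.09, 0.63] tcp [ 0.52 -0.05  0.29] plate [ 0.74 -0.06  0.26] lowest 0.178 bodyz 0.235
3 [5.3, -13.0, 1.9, -0.13, -0.17, 0.96] tcp [0.52 0.   0.28] plate [ 0.73 -0.02  0.23] lowest 0.154 bodyz 0.194
4 [6.9, -17.9, 1.4, -0.16, -0.26, 1.28] tcp [0.51 0.05 0.27] plate [0.72 0.04 0.2 ] lowest 0.133 bodyz 0.158
5 [8.5, -22.9, 0.2, -0.2, -0.37, 1.59] tcp [0.5  0.1  0.26] plate [0.7  0.1  0.17] lowest 0.116 bodyz 0.131
6 [10.2, -28.0, -1.6, -0.26, -0.51, 1.9] tcp [0.48 0.15 0.25] plate [0.67 0.17 0.14] lowest 0.104 bodyz 0.115
```

```bash
J="python3 -m jog"; 
$J '[[0.8,-1.7,0.6,-0.02,-0.02,0.13],[1.6,-3.4,1,-0.04,-0.03,0.26],[2.3,-5.2,1.4,-0.06,-0.06,0.4],[3,-7,1.7,-0.08,-0.08,0.53],[3.7,-8.8,1.9,-0.1,-0.1,0.66],[4.4,-10.5,1.9,-0.12,-0.13,0.79],[5.3,-13,1.9,-0.13,-0.17,0.95],[5.3,-13,1.9,-0.13,-0.17,0.95]]'
python3 fl.py .1 4
```

```text
time_s: 13.15
ee_pos: [0.518, 0.0026, 0.2807]
eef_rot: [-2.05, -1.133, -1.242]
force: [0.1, -0.4, -1.5]
grip_width: 0.0079
grip_force: 35.0
13.15 [-0.059  0.334  1.961  3.242  0.53  -1.254] 0.007871586294009554 34.99568223953247
shift [ -9.62 -11.85  -4.85] turn [-0.195 -0.298  0.948]
1 [-2.3, -3.0, -0.7, -0.04, -0.06, 0.24] tcp [0.51 0.04 0.27] plate [0.72 0.02 0.2 ] lowest 0.136 bodyz 0.166
2 [-4.7, -6.0, -1.7, -0.08, -0.14, 0.48] tcp [0.51 0.08 0.26] plate [0.71 0.07 0.18] lowest 0.123 bodyz 0.143
3 [-7.1, -8.9, -3.1, -0.13, -0.21, 0.72] tcp [0.49 0.12 0.26] plate [0.69 0.12 0.16] lowest 0.112 bodyz 0.126
4 [-9.6, -11.8, -4.8, -0.19, -0.3, 0.95] tcp [0.48 0.15 0.25] plate [0.67 0.17 0.14] lowest 0.104 bodyz 0.115
```

```bash
J="python3 -m jog"; 
$J '[[-1.2,-1.5,-0.3,-0.02,-0.03,0.12],[-2.4,-3,-0.7,-0.04,-0.06,0.24],[-3.6,-4.5,-1.2,-0.06,-0.1,0.36],[-4.7,-6,-1.7,-0.08,-0.14,0.48],[-5.9,-7.5,-2.4,-0.1,-0.17,0.6],[-7.1,-8.9,-3.1,-0.13,-0.21,0.72],[-8.4,-10.4,-4,-0.16,-0.26,0.84],[-9.6,-11.8,-4.8,-0.2,-0.3,0.95]]'
$J '[[0,0,0,0,0,0],[0,0,0,0,0,0],[0,0,0,0,0,0]]'
python3 fl.py .1 1; python3 fl.py .02 2; python3 - <<'E'
from h import *
from station import ctrl
a=[ctrl.camera("scene"),ctrl.camera("top")]
np.savez("scene_e.npz",**a[0]);np.savez("top_e.npz",**a[1])
cv2.imwrite("pics/e.png",cv2.hconcat([cv2.resize(a[0]["img"][180:380,180:447],(400,300)),cv2.resize(a[1]["img"][40:240,110:377],(400,300))]))
E
```

```text
time_s: 13.95
ee_pos: [0.4794, 0.1517, 0.2475]
eef_rot: [-2.104, -0.155, -1.483]
force: [1.3, -0.8, -2.1]
grip_width: 0.0078
grip_force: 35.0
time_s: 14.25
ee_pos: [0.4801, 0.1507, 0.2484]
eef_rot: [-2.1, -0.16, -1.483]
force: [0.2, 0.1, -1.5]
grip_width: 0.0079
grip_force: 35.0
14.25 [ 0.264  0.348  1.976  3.977  0.316 -0.859] 0.007933498531352355 34.992844462394714
shift [-0.37  0.08 -0.11] turn [-0.    -0.006  0.002]
1 [-0.4, 0.1, -0.1, -0.0, -0.01, 0.0] tcp [0.48 0.15 0.25] plate [0.67 0.17 0.14] lowest 0.104 bodyz 0.115
14.25 [ 0.264  0.348  1.976  3.977  0.316 -0.859] 0.007933498531352355 34.992844462394714
shift [-1.65  6.89  3.87] turn [-0.    -0.006  0.002]
1 [-0.8, 3.4, 2.1, -0.0, 0.01, -0.0] tcp [0.48 0.15 0.21] plate [0.67 0.16 0.1 ] lowest 0.063 bodyz 0.075
2 [-1.7, 6.9, 3.9, -0.0, -0.01, 0.0] tcp [0.48 0.15 0.17] plate [0.67 0.17 0.06] lowest 0.024 bodyz 0.035
```

View pics/e.png

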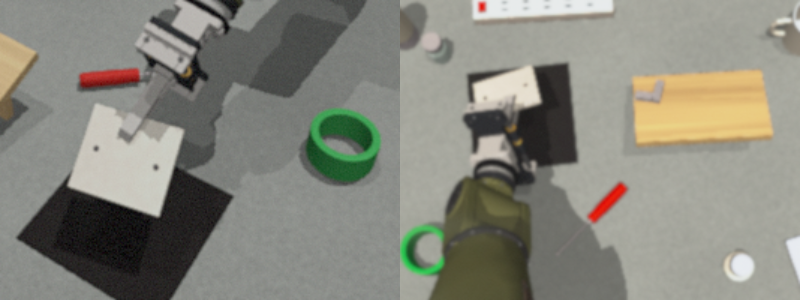

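The plate hangs white front up over the mat (left picture, centre about (127,160)). Lowering it onto its far edge.

```bash
J="python3 -m jog"; 
$J '[[-0.4,0.9,0.5,0,0,0],[-0.6,2.5,1.4,0,0,0],[-1,4.2,2.4,0,0,0],[-1.4,5.7,3.2,0,0,0],[-1.65,6.9,3.9,0,0,0],[-1.65,6.9,3.9,0,0,0],[-1.65,6.9,3.9,0,0,0]]'
python3 fl.py 0 1
```

```text
time_s: 15.05
ee_pos: [0.4787, 0.1548, 0.168]
eef_rot: [-2.1, -0.158, -1.483]
force: [0.1, 0.1, -1.4]
grip_width: 0.0078
grip_force: 35.0
15.05 [ 0.274  0.523  1.987  3.703  0.463 -0.554] 0.007792682240380749 34.99299108982086
shift [-0.26  1.76  0.99] turn [-0.    -0.005  0.001]
1 [-0.3, 1.8, 1.0, -0.0, -0.01, 0.0] tcp [0.48 0.15 0.15] plate [0.67 0.17 0.04] lowest 0.004 bodyz 0.015
```

```bash
J="python3 -m jog"; 
$J '[[-0.1,0.6,0.35,0,0,0],[-0.2,1.2,0.68,0,0,0],[-0.2,1.4,0.8,0,0,0],[-0.2,1.4,0.8,0,0,0]]'
for i in 1 2 3; do $J '[[0,0.18,0.1,0,0,0],[0,0.18,0.1,0,0,0]]' | grep -E "force|ee_pos"; done; python3 fl.py 0 1
```

```text
time_s: 15.45
ee_pos: [0.4782, 0.1545, 0.1511]
eef_rot: [-2.101, -0.158, -1.483]
force: [1.3, 0.5, -1.2]
grip_width: 0.0079
grip_force: 35.0
ee_pos: [0.4783, 0.1542, 0.1494]
force: [-0.0, -1.6, -1.7]
grip_force: 35.0
ee_pos: [0.4783, 0.1539, 0.1474]
force: [0.5, 0.1, -2.0]
grip_force: 35.0
ee_pos: [0.4786, 0.1536, 0.1459]
force: [-2.0, 0.6, 4.8]
grip_force: 35.1
16.05 [ 0.271  0.574  1.985  3.649  0.507 -0.495] 0.0076909636882062414 35.05798101425171
shift [-0.03 -0.16 -0.1 ] turn [-0.002 -0.005 -0.   ]
1 [-0.0, -0.2, -0.1, -0.0, -0.01, -0.0] tcp [0.48 0.15 0.15] plate [0.67 0.17 0.04] lowest 0.004 bodyz 0.015
```

The far edge is on the mat. I'll open gently so the plate rests on the lower finger, then draw back horizontally.

```bash
J="python3 -m jog"; 
$J '[[0,0,0,0,0,0],[0,0,0,0,0,0],[0,0,0,0,0,0]]' 20 10 | grep -E "force|ee_pos|width"
$J '[[0,0,0,0,0,0],[0,0,0,0,0,0],[0,0.2,0.12,0,0,0],[0,0.4,0.25,0,0,0]]' 38 | grep -E "force|ee_pos|width"
$J '[[0,0.2,-0.43,0,0,0],[0,0.5,-0.87,0,0,0],[0,0.74,-1.3,0,0,0],[0,0.98,-1.74,0,0,0],[0,1.23,-2.2,0,0,0],[0,1.23,-2.2,0,0,0]]' | grep -E "force|ee_pos|width"
python3 - <<'E'
from h import *
from station import ctrl
a=[ctrl.camera("scene"),ctrl.camera("top")]
cv2.imwrite("pics/f.png",cv2.hconcat([cv2.resize(a[0]["img"][180:380,180:447],(400,300)),cv2.resize(a[1]["img"][40:240,110:377],(400,300))]))
E
```

```text
ee_pos: [0.4782, 0.1535, 0.1452]
force: [0.0, 0.6, -1.7]
grip_width: 0.0187
grip_force: 0.5
ee_pos: [0.4784, 0.1528, 0.1405]
force: [-1.0, -0.1, -1.8]
grip_width: 0.0355
grip_force: 0.5
ee_pos: [0.4527, 0.1507, 0.1412]
force: [-0.5, -0.1, -1.3]
grip_width: 0.0357
grip_force: 0.6
```

View pics/f.png

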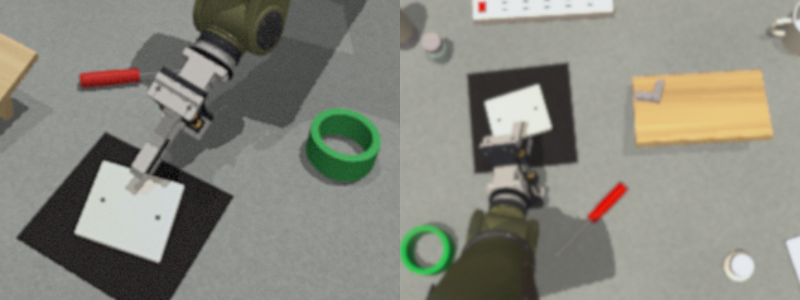

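The plate is nearly flat, its near edge still on the lower fingertip and close to the mat's centre. Drawing fully back.

```bash
J="python3 -m jog"; 
$J '[[0,0.3,-0.43,0,0,0],[0,0.6,-0.87,0,0,0],[0,0.85,-1.3,0,0,0],[0,1.1,-1.74,0,0,0],[0,1.35,-2.2,0,0,0],[0,1.35,-3,0,0,0],[0,1,-5,0,0,0],[0,0,-7,0,0,0]]' | grep -E "force|ee_pos|time"
$J '[[0,-3,-3,0,0,0],[0,-6,-5,0,0,0],[0,-6,-5,0,0,0],[0,-6,-5,0,0,0]]' | grep -E "force|ee_pos|time"
python3 - <<'E'
from h import *
from station import ctrl
c=ctrl.camera("top");im=c["img"];hsv=cv2.cvtColor(im,cv2.COLOR_BGR2HSV)
m=np.zeros(im.shape[:2],np.uint8);m[80:158,155:230]=cv2.inRange(hsv,(0,0,120),(180,70,255))[80:158,155:230]
cs,_=cv2.findContours(m,cv2.RETR_EXTERNAL,cv2.CHAIN_APPROX_NONE);k=max(cs,key=cv2.contourArea)
r=cv2.minAreaRect(k);P=onplane(c,r[0],[0,0,.012],np.array([0,0,1.]));print(r,P.round(3),"off",(P-[.658,.163,0])[:2].round(3))
print([np.linalg.norm(onplane(c,a,[0,0,.012],np.array([0,0,1.]))-onplane(c,b,[0,0,.012],np.array([0,0,1.]))).round(3) for a,b in zip(cv2.boxPoints(r),np.roll(cv2.boxPoints(r),-1,0))])
b=ctrl.camera("scene")["img"]
cv2.imwrite("pics/g.png",cv2.hconcat([cv2.resize(b[180:380,180:447],(400,300)),cv2.resize(im[40:240,110:377],(400,300))]))
E
```

```text
time_s: 18.25
ee_pos: [0.3915, 0.1507, 0.176]
force: [-0.4, -0.1, 1.2]
grip_force: 0.0
time_s: 18.65
ee_pos: [0.3784, 0.1618, 0.2527]
force: [-0.2, -0.6, 0.1]
grip_force: 0.0
((181.26258850097656, 125.29700469970703), (51.98845291137695, 60.86453628540039), 81.34745788574219) [0.633 0.191 0.012] off [-0.025  0.028]
[np.float64(0.194), np.float64(0.168), np.float64(0.191), np.float64(0.169)]
```

View pics/g.png

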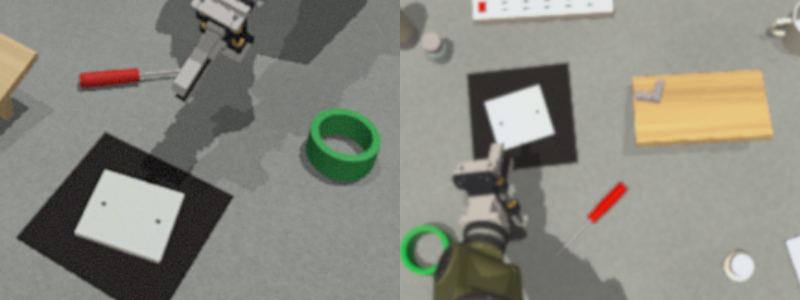

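The plate lies flat, white up. In the top half its centre is at about (519,117) against the mat centre at about (522,117), which is within 10 mm. The area mask's 37 mm offset is wrong: the gripper merged into that contour. The gripper is clear and the other things are undisturbed, so I'm handing in.

```bash
python3 -c "
from station import ctrl
print(ctrl.hand_in())"
```

```text
the job is handed in; nothing more can be done
None
```

The plate lies flat, white front up, within about 10 mm of the mat's centre by eye in the last top view; the arm was clear, the other things looked undisturbed, and I handed the job in at about 19 s (no verdict was returned).

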